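Lock the turnover stand with its linch pin

TASK

The housing on the turnover stand has to be locked for inspection: turn the faceplate until its lock arm stands straight up beside the upright's fixed ear so that the two holes line up, push the linch pin right through both holes until its head sits against the ear, and flip the sprung ring over the ears so that it snaps down onto the end of the pin. Leave the other things on the bench where they are.

Things in the scene. Friction and masses are not known exactly. Their poses are not given: they have to be found in the camera images.
- stand: Turnover stand, fixed to the bench: square aluminium base plate 200 x 200 x 12 mm with one grey upright plate across it. Origin: centre of the plate's underside, on the bench; z up, x roughly away from the robot. The upright fills y = 0 to +12 mm, 90 mm wide (x) up to 135 mm height. The linch pin is on its +y side; faceplate and housing are on its -y side.
- fixed_hole (a point): Hole mouth in the upright's fixed ear, on the pin side: x = 0, y = +12 mm, z = 203 mm in the stand's frame, same axes. The fixed ear is a flat steel bar 28 mm wide (x = -14 to +14 mm) and 12 mm thick on top of the upright, from 135 to 217 mm height, with a 13 mm hole through it along y. Bearing and two ribs stand below it on the pin side, under 135 mm.
- lock_hole (a point): Centre of the 13 mm hole in the lock arm: a flat steel bar 28 mm wide, 10 mm thick (stand's y = -13 to -3 mm), standing out radially from the 130 mm round steel faceplate. The hole is 98 mm and the square end 112 mm from the axle. Upright, the arm is flush with the fixed ear at both sides and top.
- axle (a point): Centre of the faceplate on its horizontal axle, which runs along the stand's y: x = 0, y = -8 mm, z = 105 mm in the stand's frame. A finned round aluminium housing, at most 104 mm in diameter, is bolted to the faceplate and reaches to y = -90 mm.
- faceplate (a joint): Turn of faceplate, arm and housing (rad): 0 = arm straight up, holes in line; positive = arm leans to the stand's -x, towards the robot; starts at 0.4 to 1.1. Friction (3 N at the arm's end) holds it where left. Pushing the arm's -x edge to +x raises it; a finger doing so stops at the equally wide fixed ear with the arm flush. The pin's nose pulls in 0.03 rad of error.
- pin (a joint): How far the steel linch pin is pushed in (m): 0 = as found, nose just inside the fixed ear; 0.044 = home, head against the ear. It slides along the stand's -y at 203 mm height with 5 N friction and stays where left; an arm not lined up blocks it. Shank 11 mm thick, 54 mm long, round nose; head 26 mm thick, 30 mm long.
- pin_head (a point): Centre of the outer end of the pin's head, the face to push on (16 mm across its flat). At the start at y = +86 mm, when home at y = +42 mm in the stand's frame.
- ring (a joint): Angle of the sprung wire ring on the pin's head (rad): 0 = open, standing up and leaning 0.17 rad outwards (+y); 1.60 = shut, nearly level around both ears, on the pin's end. Its pivot is on the pin's axis, 19 mm in from the pushed face, along the stand's x. An over-centre spring holds it open up to 0.45 and snaps it shut beyond (2 N to flip). It shuts only once the pin is within 8 mm of home.
- ring_far (a point): Middle of the ring's far side (wire 5 mm thick, ring 62 mm outside), 57 mm from its pivot: about 259 mm above the bench while open; at the pin's end, 8 mm above the pin's axis, when shut.
- tweezers_mid (a point): Steel tweezers 130 mm long lying on the bench, 10 mm high; middle. To be left alone.
- screwdriver_mid (a point): Screwdriver 170 mm long lying on the bench; a point on its axis. To be left alone.
- spanner_mid (a point): Steel spanner 150 mm long lying on the bench; middle. To be left alone.
- tray_mid (a point): Steel tray 120 x 160 x 22 mm; centre. To be left alone.
- flange_mid (a point): Loose steel flange ring, 90 mm outside, 12 mm thick; centre. To be left alone.
- dish_mid (a point): Glass dish 96 mm wide, 22 mm high; centre. To be left alone.
- bottle_mid (a point): White plastic bottle 60 mm thick, 130 mm high, standing; centre. To be left alone.

How it is judged:
By the outcome, as a careful person would: the job done as asked, in the order asked, and still so for the second after the job is handed in, with the robot touching nothing.
It also fails if it takes over 45 s, if anything falls off the work surface, if the arm or the gripper's body presses on something with over 40 N, if the wrist force passes 120 N, or if a joint passes its speed limit or range.

ROBOT

A 6-joint arm with a two-finger parallel gripper is mounted at the origin on the work surface. World frame = base frame: x ahead of the robot, y to its left, z up, the work surface at z = 0. Lengths are in m, angles in rad, forces in N, time in s.
With the tool pointing down it reaches from about 0.375 to 0.9 m from the base axis. Payload 3.1 kg.
Tool frame: the origin (TCP) lies between the finger pads; the fingertips stand 11 mm ahead of it and the grasp point (between the pads) lies 8 mm behind it; z points along the fingers, y is the direction in which the jaws open and shut (so a half turn about z gives the same grasp; the last joint's range is limited). The gripper opens to 85 mm and grips with 20 to 120 N. Pads are 22 mm wide; open, the fingers measure 114 mm over their backs; the gripper's body (76 mm by 85 mm) begins 54 mm behind the grasp point. The pads swing forward as they close: fully open they stand 13 mm farther back than shut.
Start: joints at [1.071, 0.527, 1.433, -0, 1.181, -0.178], TCP at [0.197, 0.593, 0.221] pointing down, gripper open.
Joint ranges: [-3.08, 3.08], [-0.75, 2.2], [0.22, 2.44], [-1.43, 4.57], [0, 2.65], [-2.85, 2.85]. Speed limits (rad/s): [2.79, 2.79, 3.14, 3.14, 3.14, 3.14].

INTERFACE

Orientations are given as a unit quaternion [x, y, z, w].
In Python, from station import manip gives the robot as it stands. The module is installed in compiled form; this text tells all that it offers.
- The arm moves only by the tool arm_command, never from a script. Its argument "rows" is a list of rows, each a list of 3 entries, a list of its own where there are three numbers: the shift along the world's x, y, z in mm, then the turn about the world's z in rad, then the closure, from -1 (fully open) to 1 (shut), so that 0 is half open. A call has 1 to 12 rows; each row shifts and turns the commanded pose from where the row before left it; what a row does not reach is not made up. A row lasts 1/8 s, in which the tool goes at most 62.5 mm and 10.7 degrees, less where a joint would pass 70% of its speed; a pose out of reach is approached as far as the arm can. A call with a gripper value outside its range is refused whole. The fingers move at their own pace and stop on an object; "squeeze" is the grip in N (left out, the last holds). Time passes only in rows, so rows that do not move let the fingers close. It gives the time, the measured TCP pose, the force and the opening at its end, in the units of the state.
- manip.sense(): the state, without advancing time (a new reading comes with each control period).
- manip.snapshot(name): name is "side" or "top"; returns the picture (400x640x3 uint8, blue, green, red); there is no depth.
- manip.get_calibration(name): a dict with "fovy" (degrees; the focal length in pixels is half the picture's height over the tangent of half this angle, whatever the lens; pixels are square), "cx", "cy" (the principal point, pixels), "k1" (the pictures are not rectified: a ray, as slopes to the right and down, at radius r is drawn at 1 + k1 r^2 times it, then the intrinsics apply), "R" (3x3) and "t" (3): a world point X has camera coordinates R X + t. Camera axes: x right, y down, z forward; pixel columns grow to the right and rows downward; lengths in m; the calibration is good to about 2 mm. A picture is of the moment at which its call begins. get_calibration takes no time and is no camera call.
- manip.sign_off(): hands the job in, once; it reports no verdict.
The state is a dict: "t": time; "q": joint angles; "qd": joint speeds; "tau": joint torques, N m; "tcp_pos": TCP position; "tool_rot": TCP orientation; "force": force on the tool from outside, world axes, zero at the start; "ft_torque": the same for the moment, N m; "finger_gap": opening from 0.0 (shut) to 1.0 (fully open).
Only numpy, scipy, OpenCV 4.12 (cv2) and the standard library are available. Lean on these libraries where they do the work, as an engineer would, in place of code of your own. Each camera call takes 0.05 s, during which the arm holds its last target.

## Working session

There is one attempt and no reset: what is moved stays moved. The work goes in short steps, Python scripts to look and compute and a tool call to move; the robot and the scene stay as the last step left them, time stands still between calls to the robot, and variables do not carry over. Pictures are saved under pics/ and viewed, and the job is handed in when it is done.

Besides the shell and the picture viewer there is one more tool, called after "Request:" in YAML: its name, and indented under it one key for each argument. arm_command: Moves the arm, as the interface text tells. Its arguments: {"type":"object","properties":{"rows":{"type":"array","items":{"type":"array"}},"squeeze":{"type":"number"}},"required":["rows"]}

```bash
mkdir -p pics
cat > h.py <<'E'
import numpy as np, cv2
from station import manip
def cal(n):
    c=manip.get_calibration(n); f=200/np.tan(np.radians(c['fovy'])/2)
    return c,f
def proj(n,X):
    c,f=cal(n); X=np.atleast_2d(X); p=X@np.array(c['R']).T+np.array(c['t'])
    s=p[:,:2]/p[:,2:]; r2=(s**2).sum(1,keepdims=True); s=s*(1+c['k1']*r2)
    return s*f+[c['cx'],c['cy']]
def ray(n,uv):
    c,f=cal(n); K=np.array([[f,0,c['cx']],[0,f,c['cy']],[0,0,1]])
    s=cv2.undistortPoints(np.array(uv,float).reshape(-1,1,2),K,np.array([c['k1'],0,0,0,0.])).reshape(-1,2)
    R=np.array(c['R']);t=np.array(c['t'])
    d=np.c_[s,np.ones(len(s))]@R; return -R.T@t, d/np.linalg.norm(d,axis=1,keepdims=True)
def onplane(n,uv,z):
    o,d=ray(n,uv); return o+d*((z-o[2])/d[:,2:])
def tri(uv1,uv2):
    o1,d1=ray('side',[uv1]);o2,d2=ray('top',[uv2]);d1=d1[0];d2=d2[0]
    A=np.c_[d1,-d2]; s=np.linalg.lstsq(A,o2-o1,rcond=None)[0]
    a=o1+s[0]*d1;b=o2+s[1]*d2
    return (a+b)/2,np.linalg.norm(a-b)
E
python3 - <<'E'
from h import *
for n in('side','top'):
    im=manip.snapshot(n); cv2.imwrite(f'pics/{n}0.png',im); c,f=cal(n); print(n,c,f,ray(n,[[320,200]]))
print(manip.sense())
E
```

```text
side {'fovy': 54.5861342106602, 'cx': 322.06949584910063, 'cy': 194.6972511591538, 'k1': -0.09173122766838111, 'R': array([[ 9.37777703e-01, -3.47236093e-01,  2.75251191e-04],
       [-2.24727020e-01, -6.07522355e-01, -7.61849299e-01],
       [ 2.64708795e-01,  7.14383429e-01, -6.47754251e-01]]), 't': array([-0.49181024,  0.25057892,  0.93728078])} 387.6079711930992 (array([ 0.26941406, -0.68811983,  0.79816635]), array([[ 0.25659961,  0.70784958, -0.65810759]]))
top {'fovy': 42.3505549936139, 'cx': 332.8349917184464, 'cy': 198.54294265846315, 'k1': -0.14130847794625215, 'R': array([[-0.00743842, -0.9999187 , -0.01035652],
       [-0.99126481,  0.00873704, -0.13159692],
       [ 0.13167671,  0.00928719, -0.99124921]]), 't': array([0.02293615, 0.56515441, 1.25862754])} 516.2914268624859 (array([0.39465635, 0.00630741, 1.32222367]), array([[ 0.12902351,  0.03416131, -0.99105295]]))
{'t': 0.1, 'q': array([ 1.07146391e+00,  5.28384913e-01,  1.43375425e+00,  1.43594323e-05,
        1.18140320e+00, -1.78554833e-01]), 'qd': array([ 1.07956041e-03,  7.36817527e-04, -2.43403784e-03, -6.21631085e-05,
       -8.77620177e-04, -2.84147533e-03]), 'tau': array([-3.33977559e-04, -4.43301415e+01, -1.78584892e+01, -2.81104340e-04,
        3.90248839e-03,  1.50605979e-05]), 'tcp_pos': array([0.19674889, 0.59253751, 0.22043063]), 'tool_rot': array([ 1.59704639e-01,  9.87164362e-01, -9.17180840e-04, -3.30391085e-04]), 'force': array([-1.75361843, -0.15657919,  0.80445329]), 'ft_torque': array([-0.0342993 ,  0.03575777,  0.03079807]), 'finger_gap': 1.0044175072910513}
```

View pics/side0.png

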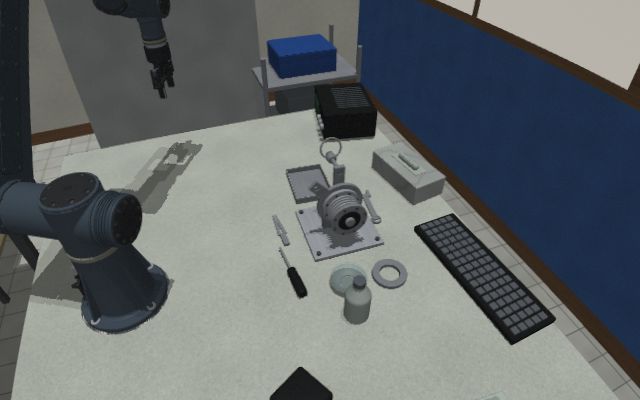

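View pics/top0.png

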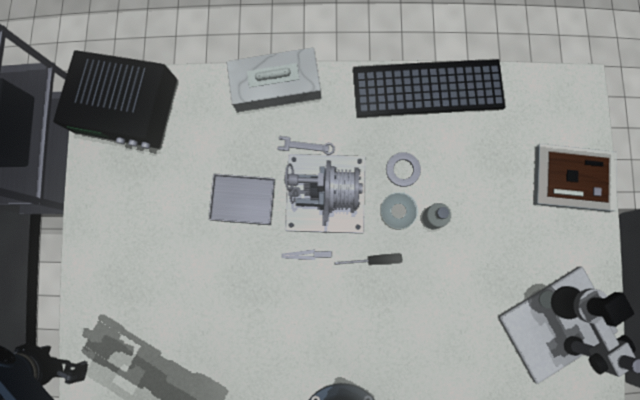

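Run:
```python
import cv2
a=cv2.imread('pics/side0.png')[125:270,270:400]; b=cv2.imread('pics/top0.png')[140:250,270:380]
cv2.imwrite('pics/zs.png',cv2.resize(a,None,fx=4.1,fy=4.1,interpolation=cv2.INTER_CUBIC))
cv2.imwrite('pics/zt.png',cv2.resize(b,None,fx=5.4,fy=5.4,interpolation=cv2.INTER_CUBIC))
```

```text
(no output)
```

View pics/zs.png

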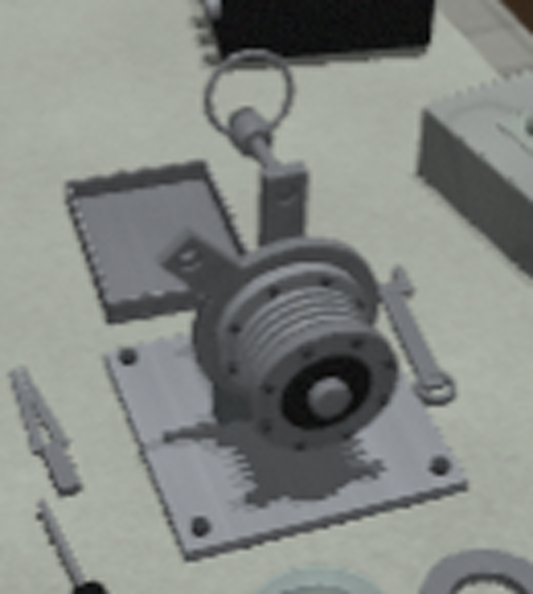

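View pics/zt.png

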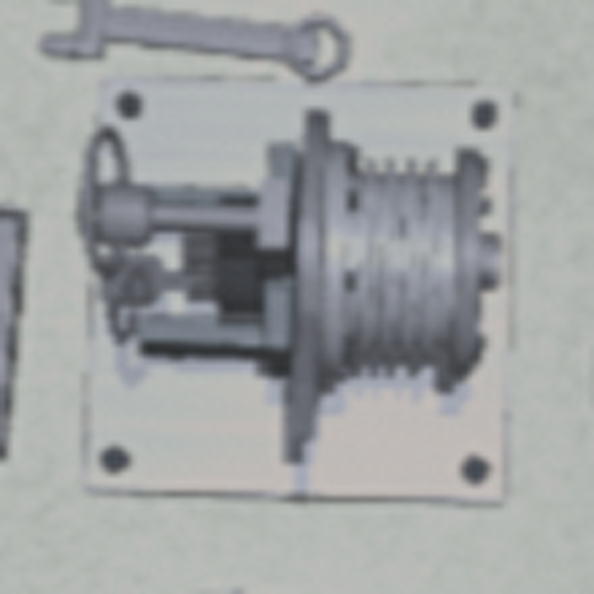

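Run:
```python
from h import *
T=lambda p:(np.array(p)+.5)/5.4-.5+[270,140]
S=lambda p:(np.array(p)+.5)/4.1-.5+[270,125]
t=onplane('top',T([(129,105),(483,114),(475,469),(115,460)]),.012); print(t.round(4),t.mean(0))
s=onplane('side',S([(129,356),(440,465),(201,526)]),.012); print(s.round(4),(s[0]+s[1])/2)
# triangulate screws for height check
for a,b in(((129,356),(115,460)),((440,465),(483,114)),((201,526),(475,469))): print(tri(S(a),T(b)))
# ear top centre, pin head, ring top
print('earhole side', S((287,192)), 'head', tri(S((245,122)),T((105,213))))
print('ringtop', tri(S((252,50)),T((88,200))))
e=t-t.mean(0)
ay=(t[0]+t[3]-t[1]-t[2]); print('yaw from y', np.arctan2(-ay[0],ay[1]), 'from x',np.arctan2(*( (t[0]+t[1]-t[2]-t[3])[[1,0]])))
```

```text
[[ 0.6729  0.1199  0.012 ]
 [ 0.6668 -0.0499  0.012 ]
 [ 0.4966 -0.0437  0.012 ]
 [ 0.5022  0.126   0.012 ]] [0.5846446  0.03804151 0.012     ]
[[ 0.5052  0.1283  0.012 ]
 [ 0.669  -0.048   0.012 ]
 [ 0.4989 -0.0426  0.012 ]] [0.58713145 0.04015066 0.012     ]
(array([0.50315504, 0.12544859, 0.01494698]), np.float64(0.002438954862658604))
(array([ 0.66696702, -0.05004979,  0.01463741]), np.float64(0.0013776836396489414))
(array([ 0.49741956, -0.04391252,  0.01379887]), np.float64(0.0019906566416673724))
earhole side [339.62195122 171.45121951] head (array([0.58677666, 0.11243151, 0.20803647]), np.float64(0.0002479068680040078))
ringtop (array([0.58659881, 0.11276629, 0.26218281]), np.float64(0.008450043019366764))
yaw from y -0.03444311944688785 from x -0.03613128125294481
```

```bash
cat >> h.py <<'E'
C=np.array([.586,.039,0]);yaw=-.035
ex=np.array([np.cos(yaw),np.sin(yaw),0]);ey=np.array([-np.sin(yaw),np.cos(yaw),0])
def W(x,y,z): return C+x*ex+y*ey+np.array([0,0,z])
def L(p): d=np.asarray(p)-C; return np.array([d@ex,d@ey,d[2]])
E
python3 - <<'E'
from h import *
S=lambda p:(np.array(p)+.5)/4.1-.5+[270,125]
o,d=ray('side',[S((188,257)),S((287,192))])
for k,y in((0,-.013),(1,0)):
    s=(y-(o-C)@ey)/(d[k]@ey); p=L(o+s*d[k]); print(p, np.arctan2(-p[0],p[2]-.105), np.hypot(p[0],p[2]-.105))
for n,sc,off in(('side',4.1,[270,125]),('top',5.4,[270,140])):
    P=[W(0,.086,.203),W(0,.056,.203),W(0,0,.217),W(-.014,.012,.217),W(.014,.012,.217),W(0,.077,.259),W(.1,.1,.012),W(-.1,-.1,.012),W(-.031,.07,.228)]
    uv=proj(n,np.array(P)); z=cv2.imread('pics/zs.png' if n=='side' else 'pics/zt.png')
    for q in (uv-off+.5)*sc-.5: cv2.drawMarker(z,tuple(int(round(v)) for v in q),(0,0,255),0,9)
    cv2.imwrite(f'pics/chk_{n}.png',z)
E
python3 -c "
import cv2,numpy as np
a=cv2.imread('pics/chk_side.png');b=cv2.imread('pics/chk_top.png');a=a[:400,100:500];b=b[50:450,50:450]
cv2.imwrite('pics/chk.png',np.hstack([a,b]))"
```

```text
[-0.06844112 -0.013       0.17822372] 0.7516510579213066 0.10022923888489904
[6.03572122e-04 1.38691732e-17 2.02695512e-01] -0.006178016093505196 0.0976973759999464
```

View pics/chk.png

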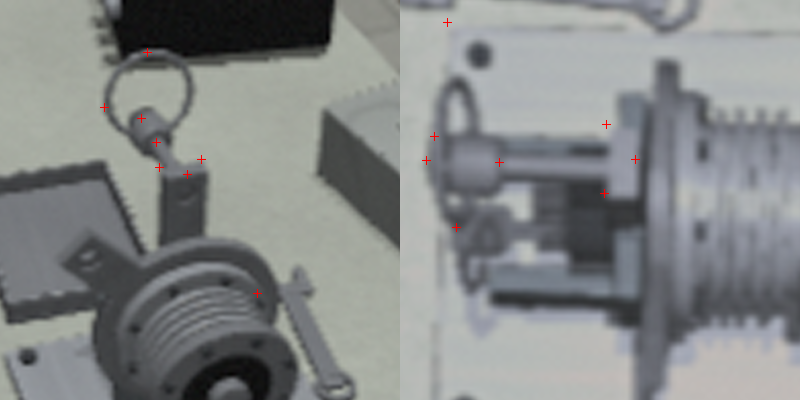

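Request:
arm_command:
  rows:
    - [[0,0,10],0.1,1]
    - [[30,-60,0],0.1,1]
    - [[30,-55,0],0.085,1]
    - [[30,-55,0],0,1]
    - [[0,0,0],0,1]
    - [[0,0,0],0,1]
    - [[0,0,0],0,1]

```text
t: 0.98
tcp_pos: [0.2843, 0.4286, 0.2312]
tool_rot: [0.017, 1.0, 0.0, 0.0]
force: [0.3, -0.5, 0.0]
finger_gap: -0.002
```

Request:
arm_command:
  rows:
    - [[19,-48,0],0,1]
    - [[19,-48,0],0,1]
    - [[19,-48,0],0,1]
    - [[19,-48,0],0,1]
    - [[19,-48,0],0,1]
    - [[19,-48,0],0,1]
    - [[19,-48,0],0,1]
    - [[19,-49,-35],0,1]
    - [[0,0,0],0,1]
    - [[0,0,0],0,1]

```text
t: 2.22
tcp_pos: [0.4364, 0.044, 0.1965]
tool_rot: [0.017, 1.0, 0.0, -0.001]
force: [0.5, -0.8, -0.3]
finger_gap: 0.004
```

```bash
cat > look.py <<'E'
import sys
from h import *
tag=sys.argv[1]
for n,(x,y,w,h),s in(('side',(265,70,140,145),4),('top',(260,130,130,140),4)):
    im=manip.snapshot(n); cv2.imwrite(f'pics/{n}_{tag}.png',im)
    c=cv2.resize(im[y:y+h,x:x+w],None,fx=s,fy=s,interpolation=cv2.INTER_CUBIC); cv2.imwrite(f'pics/c_{n}_{tag}.png',c)
a=cv2.imread(f'pics/c_side_{tag}.png');b=cv2.imread(f'pics/c_top_{tag}.png')
H=max(a.shape[0],b.shape[0]);o=np.zeros((H,a.shape[1]+b.shape[1],3),np.uint8);o[:a.shape[0],:a.shape[1]]=a;o[:b.shape[0],a.shape[1]:]=b
f=min(1,800/o.shape[1]);cv2.imwrite(f'pics/v_{tag}.png',cv2.resize(o,None,fx=f,fy=f,interpolation=cv2.INTER_AREA))
s=manip.sense();print(s['t'],s['tcp_pos'],L(s['tcp_pos']),s['tool_rot'],s['force'],f)
E
python3 look.py 1
```

```text
2.325 [0.4364245  0.04453059 0.19706405] [-0.14967742  0.00029313  0.19706405] [1.65748764e-02 9.99862606e-01 1.33933573e-04 1.57604014e-04] [-0.14886885  0.27641219 -0.45992414] 0.7407407407407407
```

View pics/v_1.png

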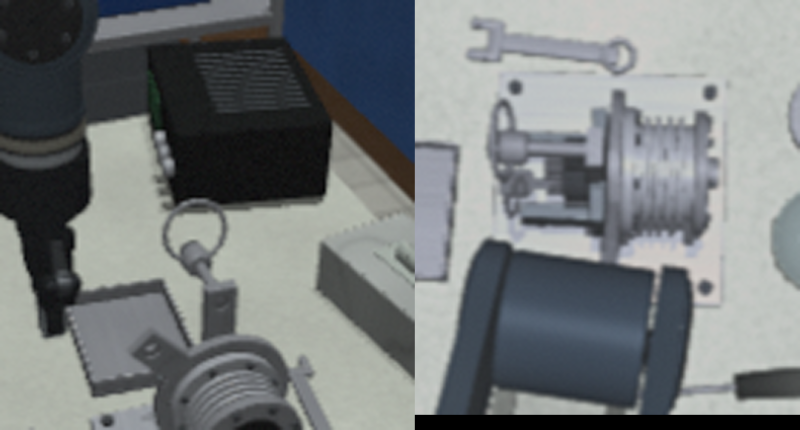

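Run:
```python
from h import *
for z in(.18,.186,.192,.2):print(z,proj('side',W(-.1497,.0003,z)))
a=cv2.imread('pics/side_1.png')[120:200,250:330]
cv2.imwrite('pics/f.png',cv2.resize(a,None,fx=7,fy=7,interpolation=cv2.INTER_CUBIC))
```

```text
0.18 [[282.87538205 190.02357174]]
0.186 [[282.71884841 188.16891397]]
0.192 [[282.56122382 186.29935531]]
0.2 [[282.34934497 183.78316173]]
```

View pics/f.png

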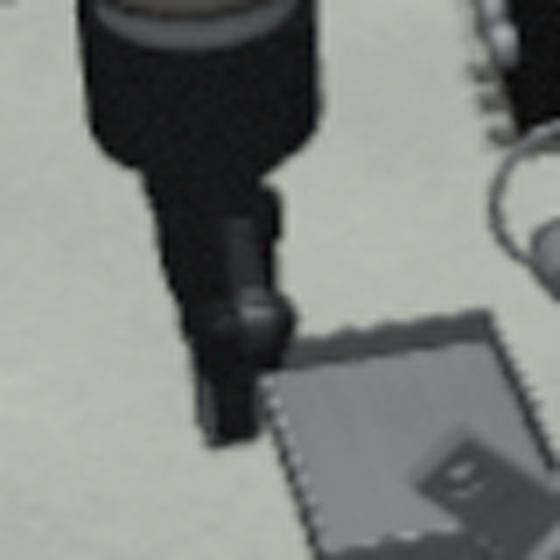

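Run:
```python
from h import *
for z in(.18,.186,.192,.2):print(z,proj('side',[W(-.1497-.011,-.0145,z),W(-.1497+.011,-.0145,z)]).round(1).tolist())
g=cv2.cvtColor(cv2.imread('pics/side_1.png'),6)
print(g[170:192,276:292])
```

```text
0.18 [[280.0, 194.6], [288.6, 192.8]]
0.186 [[279.8, 192.7], [288.5, 190.9]]
0.192 [[279.6, 190.8], [288.4, 189.0]]
0.2 [[279.4, 188.3], [288.2, 186.5]]
[[155  78  23  21  21  21  21  21  21  27  22  22  20  19  38  60]
 [156  89  21  21  20  21  21  20  16  23  22  19  20  18  46  68]
 [156  96  28  23  18  21  22  22  26  25  22  23  19  25  51  71]
 [162 118  44  27  22  21  17  24  24  27  35  65  86  95 117 119]
 [167 125  54  47  20  22  24  23  25  27  52 109 137 122 126 127]
 [173 143  58  62  35  22  26  23  21  22  52  89 108 116 127 127]
 [176 146  63  66  41  25  27  27  26  25  52  70  95 126 126 128]
 [178 150  61  66  48  24  28  25  25  24  50  67 115 149 129 127]
 [178 151  74  68  49  22  22  23  22  25  50  68  84 111 120 127]
 [177 152  77  69  58  24  23  26  23  23  46  66  65 107 139 127]
 [175 154  93  71  60  23  24  22  24  21  43  82  90 114 146 128]
 [179 174 141  70  59  19  22  23  24  26  44  98 109  82 112 126]
 [180 180 161 103  65  37  23  26  37  44  83 142 147  88 107 139]
 [182 181 163 110  67  58  70 101 115 128 153 173 160 106  98 129]
 [181 181 177 161 140 148 161 164 167 169 174 178 175 140  74 107]
 [180 180 180 177 172 172 177 178 179 181 181 179 178 146  67 113]
 [179 178 178 178 178 177 179 180 181 183 184 180 180 159 104  98]
 [178 177 179 179 179 179 180 180 179 179 181 181 179 177 141  72]
 [181 179 179 180 179 180 180 177 176 178 179 178 179 179 149  76]
 [181 179 179 179 180 180 180 178 175 176 178 180 179 178 165 120]
 [177 179 178 179 180 180 178 178 178 179 179 179 180 180 170 130]
 [177 175 176 178 177 177 176 178 180 180 180 181 180 180 177 153]]
```

Request:
arm_command:
  rows:
    - [[0,0,-24],0,1]
    - [[0,0,-23],0,1]
    - [[20,-0.7,0],0,1]
    - [[20,-0.7,0],0,1]
    - [[10,-0.4,0],0,1]
    - [[8,-0.2,0],0,1]
    - [[6,-0.2,14],0,1]
    - [[6,-0.2,14],0,1]
    - [[5,-0.2,10],0,1]
    - [[0,0,0],0,1]
    - [[0,0,0],0,1]

```text
t: 3.7
tcp_pos: [0.5116, 0.0405, 0.1876]
tool_rot: [0.018, 1.0, -0.0, 0.0]
force: [-0.5, 0.3, 0.6]
finger_gap: 0.001
```

```bash
python3 look.py 2
```

```text
3.8 [0.51128506 0.04042901 0.18731677] [-0.07471919 -0.00118635  0.18731677] [ 1.79163845e-02  9.99839426e-01  4.11464683e-05 -3.52991975e-04] [-0.62796775 -0.0997802  -0.30625619] 0.7407407407407407
```

View pics/c_side_2.png

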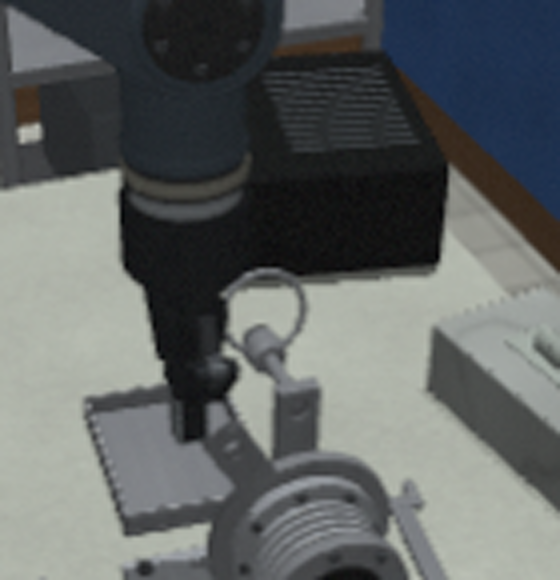

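Request:
arm_command:
  rows:
    - [[10,-0.4,0],0,1]
    - [[10,-0.4,0],0,1]
    - [[10,-0.4,0],0,1]
    - [[7,-0.2,0],0,1]
    - [[5,-0.2,0],0,1]
    - [[0,0,0],0,1]
    - [[0,0,0],0,1]

```text
t: 4.68
tcp_pos: [0.5603, 0.0384, 0.2029]
tool_rot: [0.017, 1.0, -0.001, 0.011]
force: [-17.1, 3.5, 72.5]
finger_gap: 0.002
```

```bash
python3 look.py 3
```

```text
4.775 [0.5602571 0.0384099 0.2028411] [-0.02570648 -0.00149056  0.2028411 ] [ 0.01741087  0.99979058 -0.00129992  0.01067575] [-17.2983792    3.40311779  73.75582547] 0.7407407407407407
```

View pics/v_3.png

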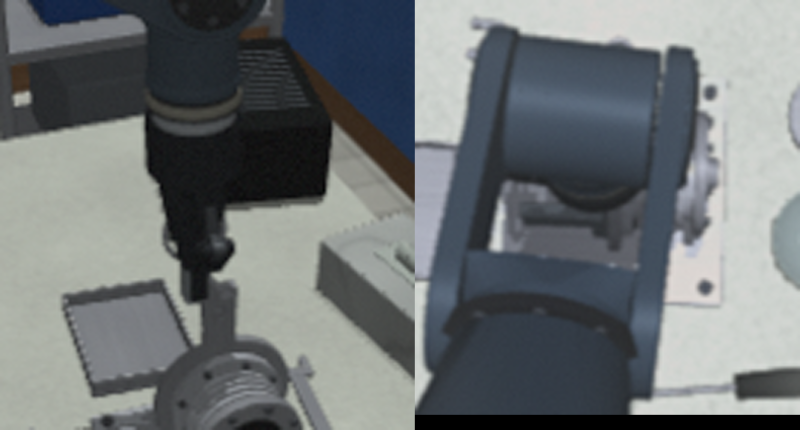

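Request:
arm_command:
  rows:
    - [[0,0,25],0,1]
    - [[0,0,0],0,1]
    - [[0,0,0],0,1]

```text
t: 5.15
tcp_pos: [0.5531, 0.0388, 0.2115]
tool_rot: [0.018, 1.0, 0.0, -0.001]
force: [-0.7, -0.3, -1.0]
finger_gap: -0.0
```

```bash
python3 look.py 4
python3 - <<'E'
from h import *
a=cv2.imread('pics/side_4.png')[110:220,300:390]
cv2.imwrite('pics/f4.png',cv2.resize(a,None,fx=5.4,fy=5.4,interpolation=cv2.INTER_CUBIC))
E
```

```text
5.25 [0.5527056  0.03879968 0.21077112] [-0.033267   -0.00136527  0.21077112] [ 1.80052525e-02  9.99836109e-01  2.20684066e-04 -1.87520513e-03] [ 0.55062842  0.30247311 -0.0374261 ] 0.7407407407407407
```

View pics/f4.png

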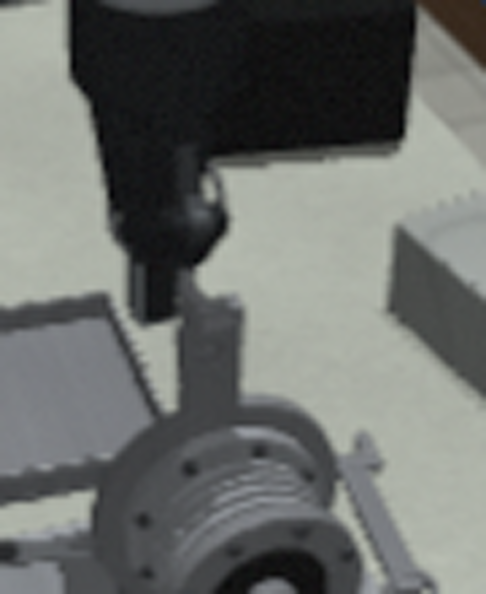

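Run:
```python
from h import *
z=lambda P:((proj('side',P)-[300,110]+.5)*5.4-.5).round(0).tolist()
print('ear corners',z([W(-.014,0,.217),W(.014,0,.217),W(.014,.012,.217)]))
for th in(.05,.1,.15,.2):
    R=lambda a,r:W(-r*np.sin(th)+a*np.cos(th),-.013,.105+r*np.cos(th)+a*np.sin(th))
    print(th,z([R(-.014,.112),R(.014,.112),R(0,.098)]))
for zz in(.19,.2,.21):print(zz,z([W(-.033-.011,-.001,zz),W(-.033+.011,-.001,zz),W(-.033+.011,-.014,zz)]))
```

```text
ear corners [[188.0, 315.0], [244.0, 304.0], [235.0, 290.0]]
0.05 [[186.0, 335.0], [243.0, 321.0], [215.0, 352.0]]
0.1 [[174.0, 339.0], [231.0, 323.0], [205.0, 354.0]]
0.15 [[163.0, 344.0], [220.0, 325.0], [195.0, 357.0]]
0.2 [[152.0, 349.0], [208.0, 328.0], [185.0, 361.0]]
0.19 [[127.0, 375.0], [171.0, 366.0], [181.0, 382.0]]
0.2 [[127.0, 358.0], [172.0, 349.0], [181.0, 365.0]]
0.21 [[127.0, 341.0], [172.0, 332.0], [181.0, 348.0]]
```

Run:
```python
from h import *
z=lambda P:((proj('side',P)-[265,70]+.5)*4-.5).round(0).tolist()
for zz in(.176,.185,.195,.205):print(zz,z([W(-.0747-.011,-.014,zz),W(-.0747+.011,-.014,zz),W(-.0747+.011,.012,zz)]))
for th in(.4,.45,.5,.55):
    R=lambda a,r:W(-r*np.sin(th)+a*np.cos(th),-.013,.105+r*np.cos(th)+a*np.sin(th))
    print(th,z([R(-.014,.112),R(.014,.112),R(0,.098)]))
print(z([W(-.014,0,.217),W(.014,0,.217)]))
a=cv2.imread('pics/side_2.png')[150:215,295:365]
cv2.imwrite('pics/f2.png',cv2.resize(a,None,fx=8,fy=8,interpolation=cv2.INTER_CUBIC))
```

```text
0.176 [[178.0, 480.0], [211.0, 473.0], [199.0, 449.0]]
0.185 [[177.0, 469.0], [211.0, 462.0], [199.0, 438.0]]
0.195 [[177.0, 456.0], [211.0, 449.0], [198.0, 425.0]]
0.205 [[177.0, 444.0], [211.0, 437.0], [198.0, 413.0]]
0.4 [[221.0, 436.0], [261.0, 415.0], [249.0, 440.0]]
0.45 [[214.0, 442.0], [252.0, 418.0], [242.0, 444.0]]
0.5 [[207.0, 447.0], [244.0, 423.0], [236.0, 448.0]]
0.55 [[200.0, 453.0], [236.0, 427.0], [229.0, 453.0]]
[[279.0, 394.0], [320.0, 385.0]]
```

View pics/f2.png

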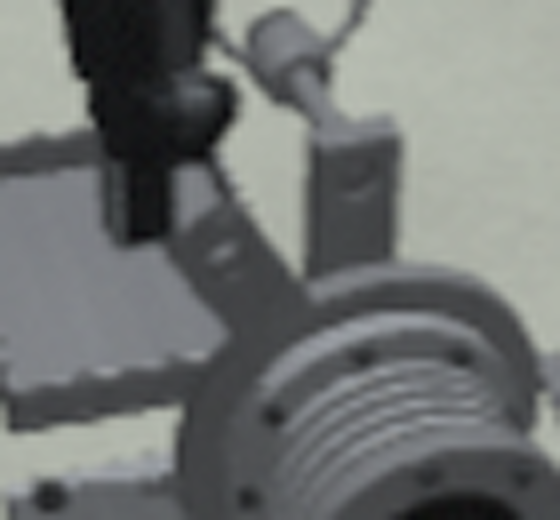

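Request:
arm_command:
  rows:
    - [[0,0,-3],0,1]
    - [[3,-0.1,0],0,1]
    - [[3,-0.1,0],0,1]
    - [[0,0,0],0,1]
    - [[0,0,0],0,1]

```text
t: 5.88
tcp_pos: [0.5597, 0.0386, 0.2097]
tool_rot: [0.018, 1.0, -0.0, 0.0]
force: [-0.9, -0.3, -0.1]
finger_gap: 0.004
```

```bash
python3 look.py 5
python3 - <<'E'
from h import *
a=cv2.imread('pics/side_5.png')[130:210,310:390]
cv2.imwrite('pics/f5.png',cv2.resize(a,None,fx=7,fy=7,interpolation=cv2.INTER_CUBIC))
E
```

```text
5.975 [0.55958292 0.03860589 0.2097428 ] [-0.02638711 -0.00131828  0.2097428 ] [1.78928169e-02 9.99839911e-01 9.84846056e-06 1.68098084e-05] [-0.34551832 -0.69972413  0.6721736 ] 0.7407407407407407
```

View pics/f5.png

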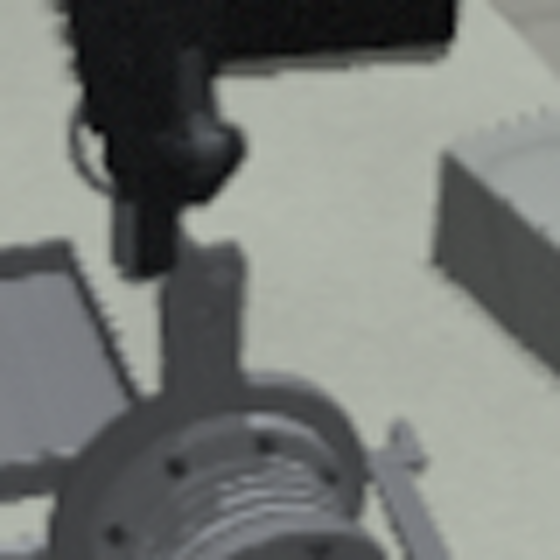

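Request:
arm_command:
  rows:
    - [[2,-0.1,0],0,1]
    - [[2,0,0],0,1]
    - [[0,0,0],0,1]
    - [[0,0,0],0,1]

```text
t: 6.48
tcp_pos: [0.5636, 0.0385, 0.2096]
tool_rot: [0.018, 1.0, 0.0, -0.0]
force: [0.2, 0.2, 1.0]
finger_gap: 0.004
```

Request:
arm_command:
  rows:
    - [[2,-0.1,0],0,1]
    - [[2,0,0],0,1]
    - [[0,0,0],0,1]

```text
t: 6.85
tcp_pos: [0.5679, 0.0383, 0.2097]
tool_rot: [0.018, 1.0, -0.0, 0.0]
force: [-0.3, 0.2, 0.3]
finger_gap: 0.001
```

```bash
python3 look.py 6
python3 - <<'E'
from h import *
a=cv2.imread('pics/side_6.png')[130:210,310:390]
cv2.imwrite('pics/f6.png',cv2.resize(a,None,fx=7,fy=7,interpolation=cv2.INTER_CUBIC))
E
```

```text
6.95 [0.56765269 0.03836767 0.20961343] [-0.01831394 -0.00127397  0.20961343] [ 1.79190516e-02  9.99839438e-01  1.12181090e-05 -6.91692731e-05] [0.87933584 0.06819602 0.5633075 ] 0.7407407407407407
```

View pics/f6.png

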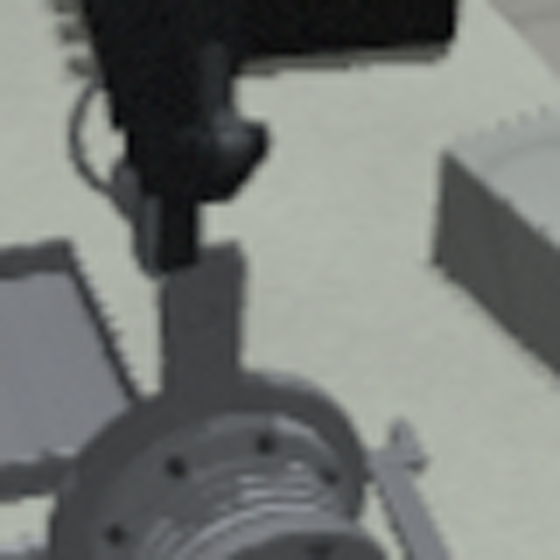

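Request:
arm_command:
  rows:
    - [[-15,0.5,3],0,1]
    - [[-20,0.7,0],0,1]
    - [[0,0,-15],0,1]
    - [[0,0,-14],0,1]
    - [[0,0,0],0,1]

```text
t: 7.58
tcp_pos: [0.532, 0.0396, 0.1818]
tool_rot: [0.018, 1.0, 0.0, -0.002]
force: [0.4, -0.3, -0.0]
finger_gap: 0.001
```

```bash
python3 look.py 7
python3 - <<'E'
from h import *
a=cv2.imread('pics/side_7.png')[130:210,300:380]
cv2.imwrite('pics/f7.png',cv2.resize(a,None,fx=7,fy=7,interpolation=cv2.INTER_CUBIC))
E
```

```text
7.675 [0.53301959 0.03948937 0.18309328] [-0.05296509 -0.00136487  0.18309328] [ 1.79351902e-02  9.99839106e-01  3.73320150e-05 -2.97812841e-04] [ 0.16471783 -0.88092971  0.24736084] 0.7407407407407407
```

View pics/f7.png

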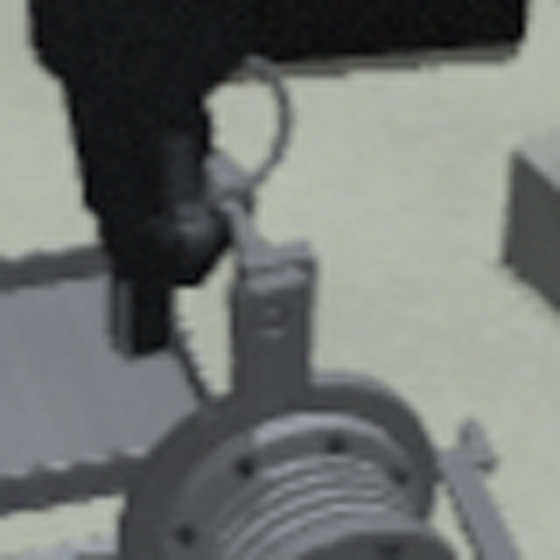

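Request:
arm_command:
  rows:
    - [[10,-0.3,0],0,1]
    - [[8,-0.3,0],0,1]
    - [[4,-0.2,0],0,1]
    - [[0,0,0],0,1]

```text
t: 8.18
tcp_pos: [0.5548, 0.0387, 0.1837]
tool_rot: [0.018, 1.0, -0.0, 0.0]
force: [-1.2, -0.0, 0.7]
finger_gap: -0.002
```

Request:
arm_command:
  rows:
    - [[2,0,0],0,1]
    - [[2,0,0],0,1]
    - [[0,0,0],0,1]

```text
t: 8.55
tcp_pos: [0.5586, 0.0388, 0.1837]
tool_rot: [0.018, 1.0, -0.0, -0.0]
force: [-2.4, -0.9, 2.7]
finger_gap: -0.002
```

Request:
arm_command:
  rows:
    - [[2,-0.1,0],0,1]
    - [[1,0,0],0,1]
    - [[0,0,0],0,1]

```text
t: 8.93
tcp_pos: [0.5597, 0.0388, 0.1835]
tool_rot: [0.018, 1.0, 0.0, -0.002]
force: [-5.5, -0.4, 4.5]
finger_gap: 0.002
```

Request:
arm_command:
  rows:
    - [[2,-0.1,0],0,1]
    - [[1,0,0],0,1]
    - [[0,0,0],0,1]

```text
t: 9.3
tcp_pos: [0.5596, 0.0389, 0.1833]
tool_rot: [0.017, 1.0, 0.0, -0.006]
force: [-12.6, -0.5, 8.6]
finger_gap: -0.002
```

```bash
python3 look.py 8
python3 - <<'E'
from h import *
a=cv2.imread('pics/side_8.png')[130:210,300:380]
cv2.imwrite('pics/f8.png',cv2.resize(a,None,fx=7,fy=7,interpolation=cv2.INTER_CUBIC))
E
```

```text
9.4 [0.55956274 0.0389152  0.18330534] [-0.0264181  -0.00100986  0.18330534] [ 1.74964017e-02  9.99831001e-01  5.80701344e-05 -5.64290082e-03] [-12.80304164  -0.60524776   8.49276744] 0.7407407407407407
```

View pics/f8.png

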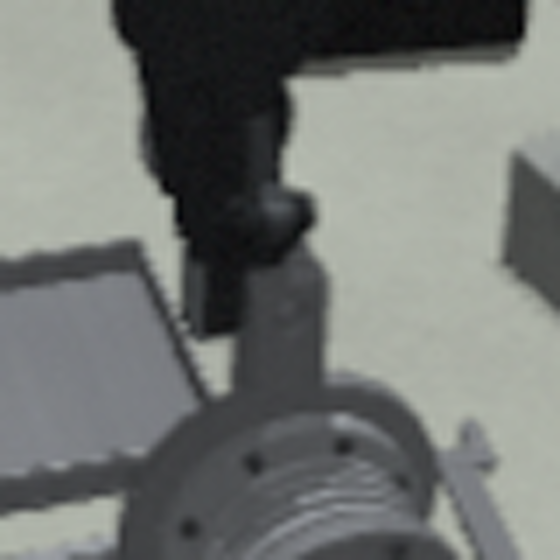

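Request:
arm_command:
  rows:
    - [[-15,0.5,0],0,1]
    - [[-30,1,0],0,1]
    - [[-40,1,20],0,1]
    - [[0,0,0],0,1]

```text
t: 9.9
tcp_pos: [0.4783, 0.0415, 0.2046]
tool_rot: [0.018, 1.0, 0.0, 0.001]
force: [-0.1, -0.3, -0.2]
finger_gap: 0.002
```

```bash
python3 look.py 9
python3 - <<'E'
from h import *
a=cv2.imread('pics/side_9.png')[140:210,310:380]
cv2.imwrite('pics/f9.png',cv2.resize(a,None,fx=8,fy=8,interpolation=cv2.INTER_CUBIC))
E
```

```text
10.0 [0.48117764 0.04093603 0.20429229] [-0.10482592 -0.00173318  0.20429229] [ 1.79806159e-02  9.99836010e-01 -1.47474182e-04  2.15167624e-03] [-0.36061266  0.04660204  1.23527049] 0.7407407407407407
```

View pics/f9.png

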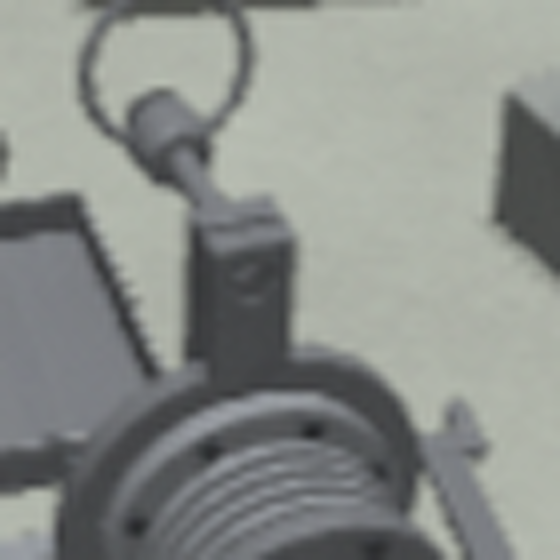

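View pics/v_9.png

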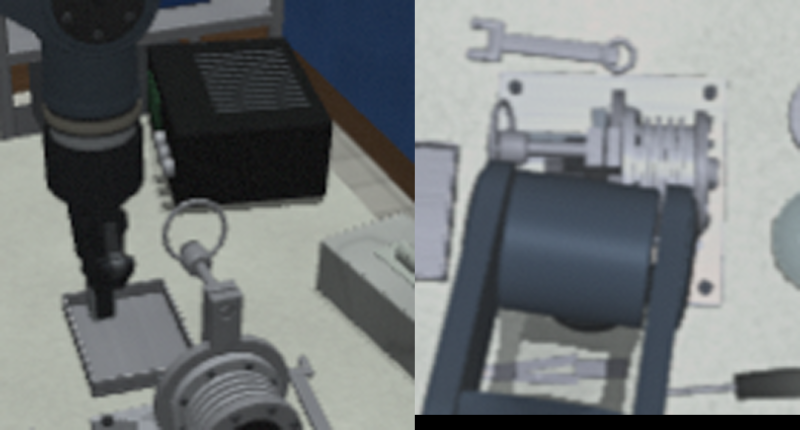

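Run:
```python
from h import *
def z(P,s,o): return ((proj('side',P)-o+.5)*s-.5).round(0).tolist()
o=[310,140]
print('ear -y face',z([W(-.014,0,.217),W(.014,0,.217)],8,o),'+y',z([W(-.014,.012,.217),W(.014,.012,.217)],8,o),'bot',z([W(-.014,0,.19)],8,o))
for th in(.06,.03,0,-.03,-.06):
    R=lambda a,r,y=-.013:W(-r*np.sin(th)+a*np.cos(th),y,.105+r*np.cos(th)+a*np.sin(th))
    print(th,z([R(-.014,.112),R(.014,.112),R(0,.098),R(-.014,.08),R(.014,.08)],8,o), 'back',z([R(.014,.112,-.003)],8,o))
b=cv2.imread('pics/top_9.png')[155:200,275:345]
cv2.imwrite('pics/t9.png',cv2.resize(b,None,fx=10,fy=10,interpolation=cv2.INTER_CUBIC))
o=[275,155]
def zt(P): return ((proj('top',P)-o+.5)*10-.5).round(0).tolist()
print('ear',zt([W(.014,.012,.217),W(-.014,.012,.217),W(-.014,0,.217)]))
print('arm0',zt([W(.014,-.003,.217),W(-.014,-.003,.217),W(-.014,-.013,.217)]))
```

```text
ear -y face [[198.0, 228.0], [281.0, 211.0]] +y [[186.0, 206.0], [268.0, 190.0]] bot [[197.0, 295.0]]
0.06 [[192.0, 258.0], [276.0, 237.0], [236.0, 282.0], [196.0, 337.0], [278.0, 316.0]] back [[265.0, 219.0]]
0.03 [[202.0, 254.0], [286.0, 235.0], [244.0, 280.0], [203.0, 334.0], [285.0, 315.0]] back [[275.0, 217.0]]
0 [[212.0, 251.0], [296.0, 234.0], [253.0, 278.0], [210.0, 332.0], [292.0, 315.0]] back [[285.0, 216.0]]
-0.03 [[223.0, 248.0], [306.0, 234.0], [262.0, 277.0], [217.0, 329.0], [299.0, 314.0]] back [[295.0, 216.0]]
-0.06 [[233.0, 245.0], [316.0, 233.0], [270.0, 275.0], [224.0, 327.0], [306.0, 314.0]] back [[304.0, 215.0]]
ear [[425.0, 173.0], [421.0, 300.0], [477.0, 301.0]]
arm0 [[494.0, 175.0], [490.0, 302.0], [536.0, 303.0]]
```

View pics/t9.png

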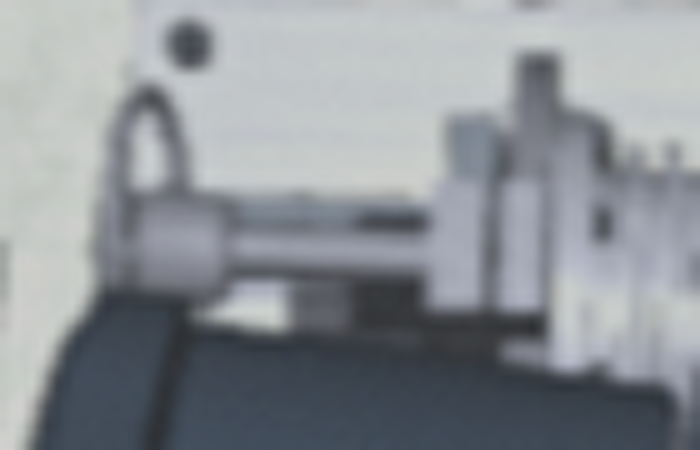

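Request:
arm_command:
  rows:
    - [[-14,20,0],-0.17,1]
    - [[-14,30,0],-0.18,1]
    - [[0,30,0],-0.18,1]
    - [[0,30,0],-0.18,1]
    - [[0,30,0],-0.18,1]
    - [[20,3,0],-0.18,1]
    - [[25,-1,0],-0.18,1]
    - [[25,-1,0],-0.18,1]
    - [[25,-1,0],-0.14,1]
    - [[25,-1,0],0,1]
    - [[21,0,0],0,1]
    - [[0,0,0],0,1]

```text
t: 11.5
tcp_pos: [0.5953, 0.18, 0.2029]
tool_rot: [0.72, 0.694, 0.001, 0.001]
force: [-0.7, 0.3, -1.0]
finger_gap: -0.001
```

```bash
python3 look.py 10
```

```text
11.6 [0.59250429 0.18015225 0.20285522] [0.00156099 0.1412934  0.20285522] [ 7.19404104e-01  6.94591549e-01 -3.84197994e-04 -4.10736881e-04] [-0.74264798 -0.66292999  0.35937904] 0.7407407407407407
```

View pics/v_10.png

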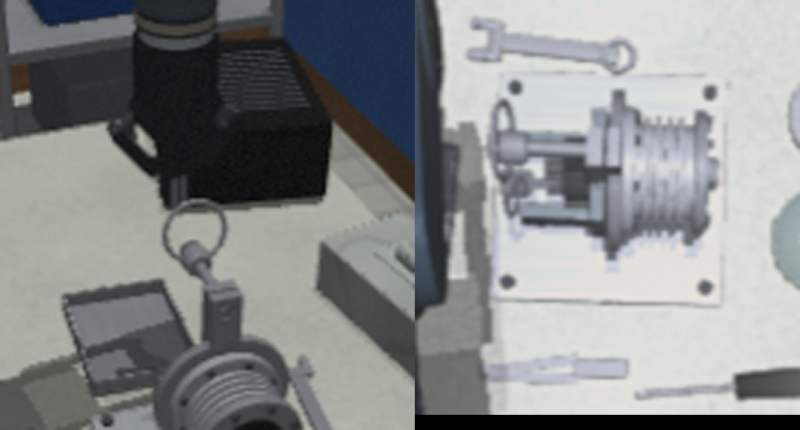

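Run:
```python
from h import *
for z in(.19,.2,.21,.22,.23):print(z,proj('side',[W(.0016,.1413-.011,z),W(.0016,.1413,z)]).round(1).tolist())
a=cv2.imread('pics/side_10.png')[85:175,290:370]
cv2.imwrite('pics/f10.png',cv2.resize(a,None,fx=6.5,fy=6.5,interpolation=cv2.INTER_CUBIC))
```

```text
0.19 [[323.8, 148.6], [322.5, 146.6]]
0.2 [[323.8, 145.6], [322.6, 143.6]]
0.21 [[323.8, 142.6], [322.6, 140.6]]
0.22 [[323.8, 139.5], [322.6, 137.5]]
0.23 [[323.8, 136.5], [322.6, 134.5]]
```

View pics/f10.png

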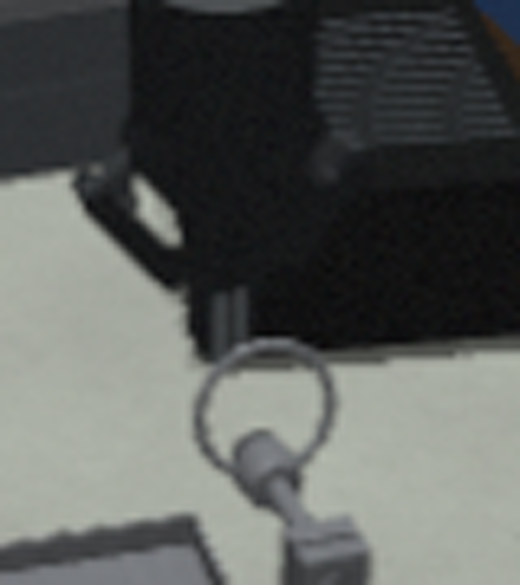

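Request:
arm_command:
  rows:
    - [[-1.5,0,-19],0,1]
    - [[-0.5,-15,0],0,1]
    - [[-0.5,-15,0],0,1]
    - [[0,-7,0],0,1]
    - [[0,0,0],0,1]

```text
t: 12.22
tcp_pos: [0.5906, 0.1421, 0.1854]
tool_rot: [0.72, 0.694, 0.0, 0.0]
force: [0.5, 0.1, -0.5]
finger_gap: -0.001
```

```bash
python3 look.py 11;  python3 - <<'E'
from h import *
a=cv2.imread('pics/side_11.png')[85:175,290:370]
cv2.imwrite('pics/f11.png',cv2.resize(a,None,fx=6.5,fy=6.5,interpolation=cv2.INTER_CUBIC))
E
```

```text
12.325 [0.59042029 0.14295617 0.18509886] [0.00077986 0.10404719 0.18509886] [7.19545926e-01 6.94444719e-01 4.02513606e-04 1.73658862e-04] [-0.8274719   0.06166186  0.20352875] 0.7407407407407407
```

View pics/f11.png

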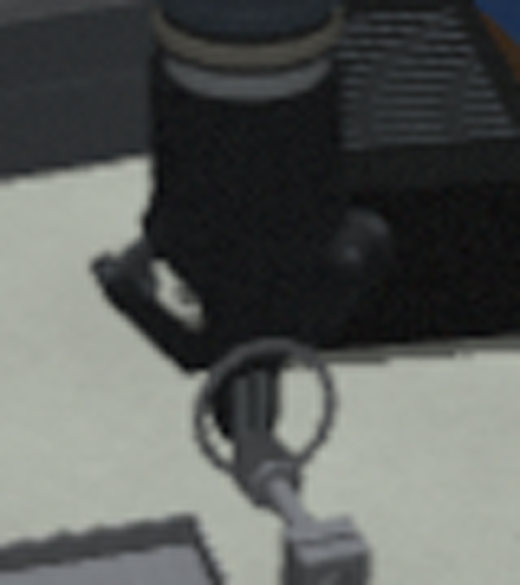

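View pics/c_top_11.png

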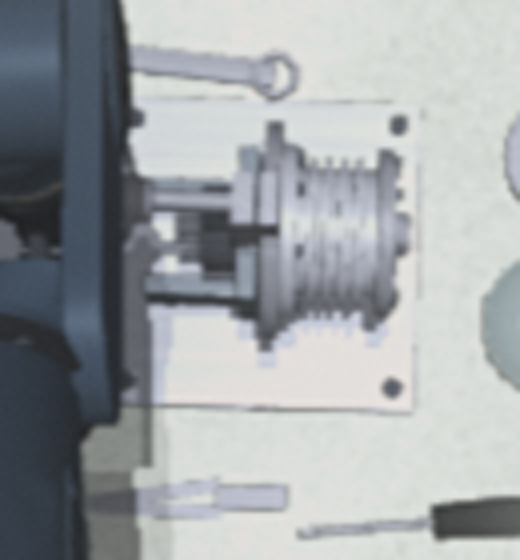

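Request:
arm_command:
  rows:
    - [[-0.2,-6,0],0,1]
    - [[-0.2,-5,0],0,1]
    - [[-0.2,-5,0],0,1]
    - [[0,0,0],0,1]

```text
t: 12.82
tcp_pos: [0.5896, 0.1279, 0.1847]
tool_rot: [0.72, 0.694, 0.001, -0.001]
force: [1.0, 4.6, -0.1]
finger_gap: 0.001
```

Request:
arm_command:
  rows:
    - [[-0.2,-5,0],0,1]
    - [[-0.2,-5,0],0,1]
    - [[-0.2,-5,0],0,1]
    - [[-0.2,-5,0],0,1]
    - [[0,0,0],0,1]

```text
t: 13.45
tcp_pos: [0.5889, 0.1075, 0.1847]
tool_rot: [0.719, 0.695, 0.0, -0.0]
force: [0.5, 4.1, -0.3]
finger_gap: 0.0
```

```bash
python3 look.py 12;  python3 - <<'E'
from h import *
a=cv2.imread('pics/side_12.png')[85:175,290:370]
cv2.imwrite('pics/f12.png',cv2.resize(a,None,fx=6.5,fy=6.5,interpolation=cv2.INTER_CUBIC))
E
```

```text
13.55 [0.58885781 0.10748408 0.18469318] [0.00045961 0.06854214 0.18469318] [ 7.19342609e-01  6.94655398e-01  2.83382491e-04 -9.19739658e-05] [ 0.97501439  3.95745826 -0.59325785] 0.7407407407407407
```

View pics/f12.png

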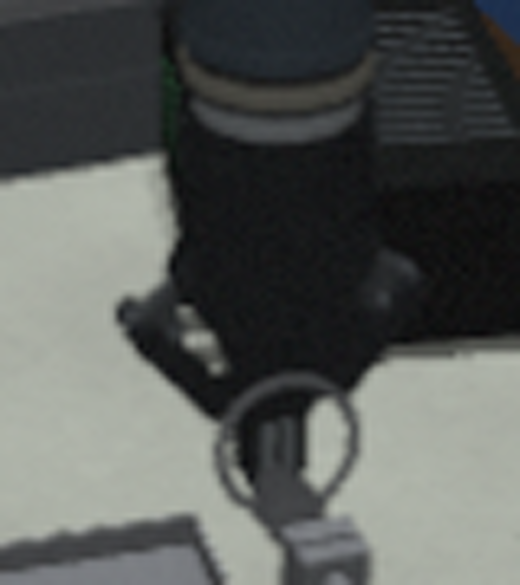

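Request:
arm_command:
  rows:
    - [[-0.2,-5,0],0,1]
    - [[-0.2,-5,0],0,1]
    - [[0,-3,0],0,1]
    - [[0,0,0],0,1]

```text
t: 14.05
tcp_pos: [0.5884, 0.0943, 0.1847]
tool_rot: [0.719, 0.695, 0.0, -0.0]
force: [0.2, 4.0, 0.2]
finger_gap: -0.002
```

Request:
arm_command:
  rows:
    - [[0,-2,0],0,1]
    - [[0,-1,0],0,1]
    - [[0,0,0],0,1]

```text
t: 14.42
tcp_pos: [0.5883, 0.0914, 0.1847]
tool_rot: [0.719, 0.695, 0.0, -0.0]
force: [0.0, 4.7, 1.1]
finger_gap: -0.001
```

Request:
arm_command:
  rows:
    - [[0,-1,0],0,1]
    - [[0,-1,0],0,1]
    - [[0,0,0],0,1]

```text
t: 14.8
tcp_pos: [0.5883, 0.0904, 0.1847]
tool_rot: [0.719, 0.695, 0.001, -0.001]
force: [-0.2, 8.1, 0.5]
finger_gap: -0.001
```

Request:
arm_command:
  rows:
    - [[0,-1,0],0,1]
    - [[0,-1,0],0,1]
    - [[0,0,0],0,1]

```text
t: 15.18
tcp_pos: [0.5882, 0.0903, 0.1848]
tool_rot: [0.72, 0.694, 0.002, -0.002]
force: [0.8, 11.9, 1.3]
finger_gap: 0.0
```

Request:
arm_command:
  rows:
    - [[0,12,0],0,1]
    - [[0,6,23],0,1]
    - [[0,0,23],0,1]
    - [[0,0,0],0,1]

```text
t: 15.68
tcp_pos: [0.5896, 0.1042, 0.2323]
tool_rot: [0.719, 0.695, 0.001, 0.002]
force: [-0.4, -0.1, 0.0]
finger_gap: -0.002
```

```bash
python3 look.py 13;  python3 - <<'E'
from h import *
a=cv2.imread('pics/side_13.png')[95:185,290:370]
cv2.imwrite('pics/f13.png',cv2.resize(a,None,fx=6.5,fy=6.5,interpolation=cv2.INTER_CUBIC))
E
```

```text
15.775 [0.58788829 0.10439578 0.23011449] [-0.00040126  0.0654218   0.23011449] [ 7.19410627e-01  6.94584546e-01 -8.00425209e-04  1.32803457e-04] [-0.68057153 -0.40612786 -0.07355353] 0.7407407407407407
```

View pics/f13.png

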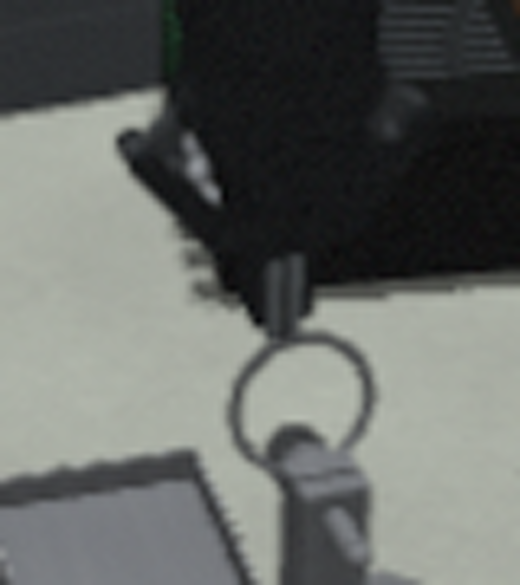

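Request:
arm_command:
  rows:
    - [[0,0,-4],0,1]
    - [[0,-10,0],0,1]
    - [[-0.2,-8,0],0,1]
    - [[-0.2,-6,0],0,1]
    - [[-0.2,-6,0],0,1]
    - [[-0.2,-6,0],0,1]
    - [[-0.2,-6,0],0,1]
    - [[-0.2,-5,0],0,1]
    - [[0,0,0],0,1]

```text
t: 16.9
tcp_pos: [0.5871, 0.0573, 0.2265]
tool_rot: [0.72, 0.694, -0.0, 0.0]
force: [-0.8, 0.5, -0.2]
finger_gap: 0.001
```

```bash
python3 look.py 14;  python3 - <<'E'
from h import *
a=cv2.imread('pics/side_14.png')[95:195,300:380]
cv2.imwrite('pics/f14.png',cv2.resize(a,None,fx=6,fy=6,interpolation=cv2.INTER_CUBIC))
E
```

```text
17.0 [0.58720199 0.05773822 0.22665231] [0.00054555 0.01876881 0.22665231] [ 7.19422094e-01  6.94573109e-01 -1.45745570e-04  1.60272976e-04] [-0.36696571 -0.36955113  0.25942609] 0.7407407407407407
```

View pics/f14.png

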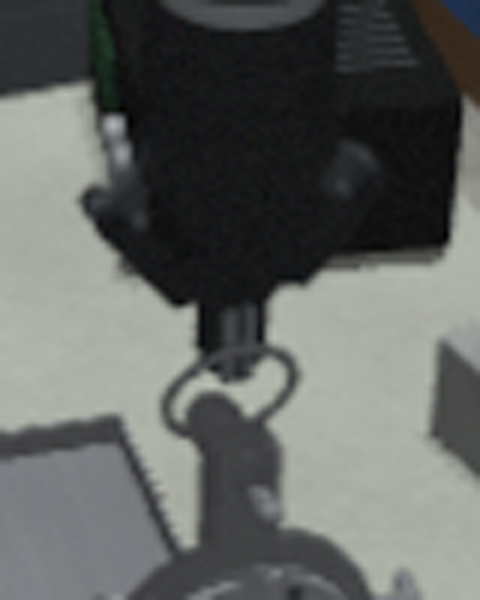

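Ring leaning in, pushed by the finger just above its tip. A little further.

Request:
arm_command:
  rows:
    - [[-0.2,-5,-1],0,1]
    - [[-0.2,-5,-1],0,1]
    - [[0,0,0],0,1]
    - [[0,0,0],0,1]

```text
t: 17.5
tcp_pos: [0.5868, 0.0479, 0.2247]
tool_rot: [0.719, 0.695, 0.0, 0.0]
force: [-0.1, -0.0, 0.5]
finger_gap: 0.002
```

```bash
python3 look.py 15;  python3 - <<'E'
from h import *
a=cv2.imread('pics/side_15.png')[95:195,300:380]
cv2.imwrite('pics/f15.png',cv2.resize(a,None,fx=6,fy=6,interpolation=cv2.INTER_CUBIC))
E
```

```text
17.6 [0.58678396 0.04809471 0.22471765] [0.00046523 0.00911657 0.22471765] [7.19364565e-01 6.94632723e-01 3.51540506e-05 3.73298051e-05] [-0.07342724 -0.41680139 -0.25950407] 0.7407407407407407
```

View pics/f15.png

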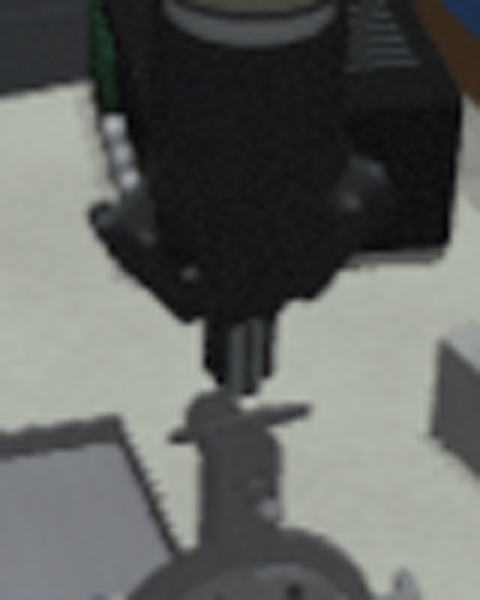

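Request:
arm_command:
  rows:
    - [[0,5,15],0,1]
    - [[0,30,20],0,1]
    - [[2,50,0],0,1]
    - [[2,50,0],0,1]
    - [[0,0,0],0,1]

```text
t: 18.23
tcp_pos: [0.5906, 0.187, 0.261]
tool_rot: [0.718, 0.696, 0.001, 0.0]
force: [0.3, -1.1, -1.2]
finger_gap: -0.005
```

```bash
python3 look.py 16;  python3 - <<'E'
from h import *
a=cv2.imread('pics/side_16.png')[120:200,300:380]
b=cv2.imread('pics/top_16.png')[150:210,280:340]
a=cv2.resize(a,(400,400),interpolation=2);b=cv2.resize(b,(400,400),interpolation=2)
cv2.imwrite('pics/f16.png',np.hstack([a,b]))
E
```

```text
18.325 [0.59076431 0.18376384 0.26048513] [-0.00030431  0.1448419   0.26048513] [7.18710648e-01 6.95309035e-01 2.37008102e-04 5.42073378e-04] [-0.08530806 -0.61502113 -0.18654396] 0.7407407407407407
```

View pics/f16.png

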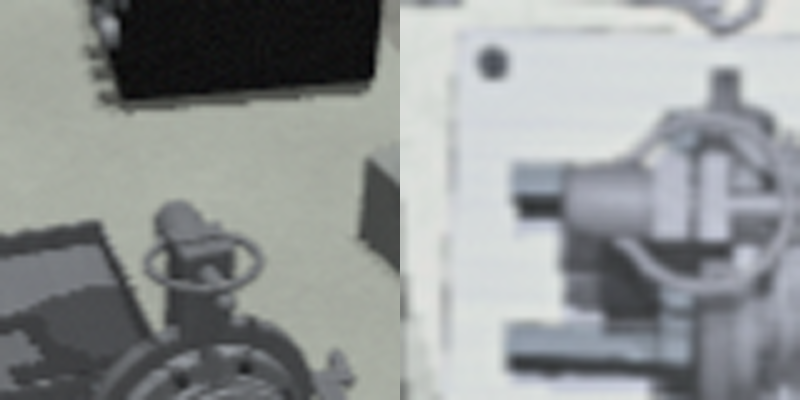

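Request:
arm_command:
  rows:
    - [[0,20,20],0,1]
    - [[0,0,0],0,1]
    - [[0,0,0],0,1]
    - [[0,0,0],0,1]

```text
t: 18.82
tcp_pos: [0.5904, 0.2019, 0.2789]
tool_rot: [0.72, 0.694, -0.001, -0.0]
force: [0.5, 0.1, -0.8]
finger_gap: 0.004
```

```bash
python3 look.py 17;  python3 - <<'E'
from h import *
a=cv2.imread('pics/side_17.png')[145:195,320:370]
b=cv2.imread('pics/top_17.png')[155:205,295:345]
a=cv2.resize(a,(400,400),interpolation=2);b=cv2.resize(b,(400,400),interpolation=2)
def mk(im,n,P,o):
    for q in (proj(n,np.array(P))-o+.5)*8-.5: cv2.drawMarker(im,tuple(int(round(v)) for v in q),(0,0,255),0,7)
for ph,col in((1.6,0),):
    P=[]
    for t in np.linspace(0,2*np.pi,13)[:-1]:
        r=.0283+.0285*np.cos(t); x=.0285*np.sin(t); ang=-.17+ph  # from vertical toward -y
        P.append(W(x,.023-r*np.sin(ang),.203+r*np.cos(ang)))
    mk(a,'side',P,[320,145]);mk(b,'top',P,[295,155])
cv2.imwrite('pics/f17.png',np.hstack([a,b]))
E
```

```text
18.925 [0.59048964 0.20221893 0.27898155] [-0.0012246   0.16327608  0.27898155] [ 7.19719883e-01  6.94264200e-01 -6.27074830e-04 -3.43945888e-04] [0.26658868 0.3923948  0.68977868] 0.7407407407407407
```

View pics/f17.png

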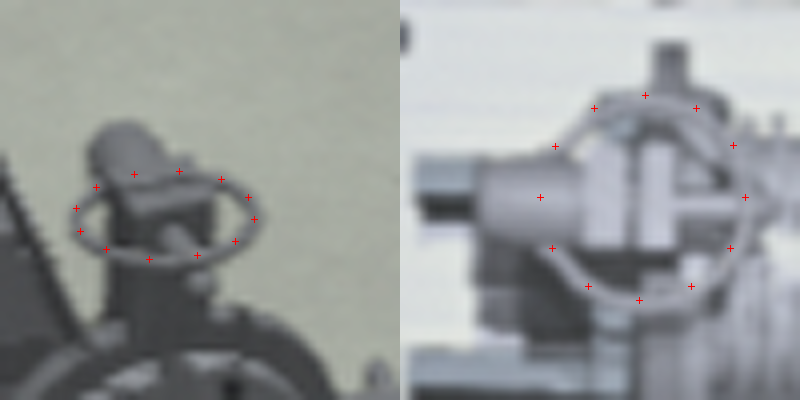

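View pics/side_17.png

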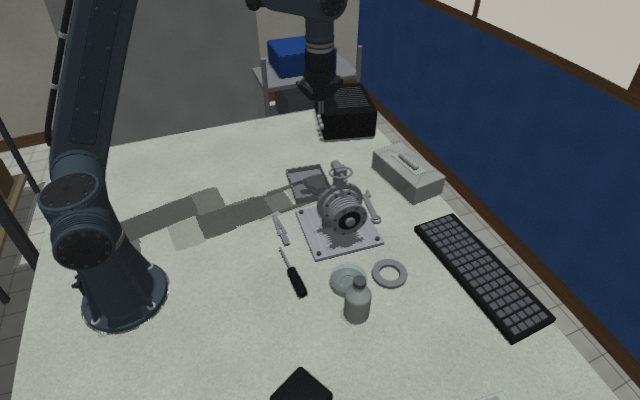

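View pics/top_17.png

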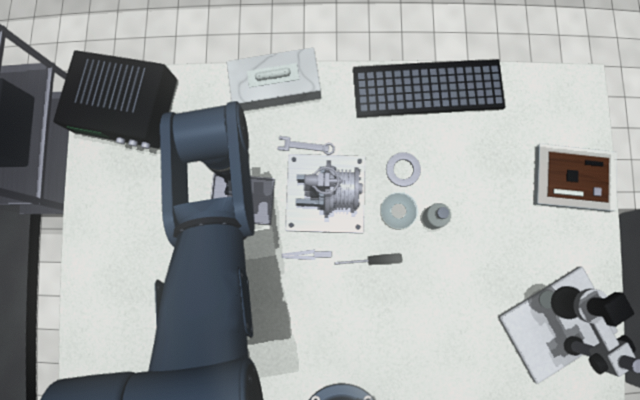

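```bash
python3 -c "
from station import manip
print(manip.sign_off())"
```

```text
the job is handed in; nothing more can be done
None
```

The housing is locked and handed in at about 19 s. The lock arm stands upright, the pin is home and the ring is shut.

**What I did**
1. I pushed the lock arm up with the shut fingers until it was flush with the fixed ear.
2. I pushed the pin in with about 5 N until it stopped and the force rose to 12 N.
3. I flipped the ring until it snapped over the ears, then moved the gripper clear.

**Last checks**
- **Arm:** before the pin went in, the top view showed arm and ear flush. The side view matched 0 rad.
- **Pin:** its head meets the ear and its nose stands out behind the arm.
- **Ring:** it matches the drawn 1.60 rad position in both views to about a pixel.
- **Robot:** it is clear of everything, with no force reading.
- **Other things:** they look unmoved in the pictures.

**What went wrong or disagreed**
- **First push:** the fingertip slid over the arm's end and the force reached about 74 N upward before I lifted off. That is under the 120 N wrist limit. I took it for a fingertip contact, but if the gripper's body was touching, it would be over the 40 N limit. I then redid the push lower.
- **Fingertip height:** pictures and contacts put the shut fingertips about 10–14 mm behind the TCP, not 11 mm ahead as the text says. I worked with the measured value.
- **Cameras:** the two views disagreed by about 2 mm on where the stand is.

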